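Close the open spice jar and bring it round to the front of the carousel

ROBOT

A 6-joint arm with a two-finger parallel gripper is mounted at the origin on a cart in front of the work surface, level with it; the furniture and walls round the work are solid. World frame = base frame: x ahead of the robot, y to its left, z up, the work surface at z = 0. Lengths are in mm, angles in rad, forces in N, time in s.
With the tool pointing down it reaches from about 350 to 975 mm from the base axis. Payload 7.1 kg.
Tool frame: the origin (TCP) lies on the centre line of the jaws, within the pads' length; the fingertips stand 17 mm ahead of it and the grasp point (between the pads) lies 2 mm behind it (tip_extent is the distance from the TCP to the fingertips, in mm); z points along the fingers, y is the line along which they close (so a half turn about z gives the same grasp; the last joint's range is limited). The gripper opens to 88 mm and grips with 3 to 60 N. Pads are 20 mm wide; open, the fingers measure 115 mm over their backs; the gripper's body (75 mm by 178 mm) begins 61 mm behind the grasp point.
Start: joints at [-1.178, 0.423, 1.63, -0, 1.089, -0.019], TCP at [250.177, -572.727, 239.675] pointing down, gripper open.
Joint ranges: [-3, 3], [-0.9, 2.11], [0.09, 2.58], [-1.31, 4.45], [0.11, 2.69], [-2.54, 2.54]. Speed limits (rad/s): [2.39, 2.39, 3.01, 3.14, 3.14, 3.14].

INTERFACE

Orientations are given as a rotation vector (axis times angle).
In Python, from workcell import get_obs, get_image, camera_model, close_job, look_for, outline_of, pinpoint, tip_extent gives the robot as it stands.
- The arm moves only by the shell command python3 -m jog 'ROWS'. ROWS is text: rows parted by semicolons, each of 7 numbers parted by spaces: the shift along the tool's x, y, z as a fraction of full scale, then the turn, a rotation vector about the tool's x, y, z as a fraction of full scale, then the closure, from -1 (fully open) to 1 (shut). A call has 1 to 8 rows; each row is the pose to reach, as a shift and turn from the pose commanded when the call began, along the tool's axes at that moment; what a row does not reach only later rows make up. Full scale, the value 1, is 0.2 m for a shift and 30 degrees for a turn. A row lasts 1/10 s, in which the tool goes at most 50 mm and 8.59 degrees, less where a joint would pass 70% of its speed; a pose out of reach is approached as far as the arm can. A call with a number of a shift or a turn outside -1 to 1 is refused whole. A call with a gripper value outside its range is refused whole. The fingers move at their own pace and stop on an object; the grip force is fixed at half the most. Time passes only in rows, so rows that repeat a pose let the fingers close. It gives the time, the measured TCP pose, the force, the opening and the grip force at its end, in the units of the state.
- get_obs(): the state, without advancing time (a new reading comes with each control period).
- get_image(name): name is "scene" or "top"; returns the picture (400x640x3 uint8, red, green, blue); there is no depth.
- camera_model(name): a dict with "fx", "fy", "cx", "cy" (pixels), "dist_coeffs" ([k1, k2, p1, p2, k3] as OpenCV has them; the pictures are not rectified), "origin" and "orientation" of the camera in the world. Camera axes: x right, y down, z forward; pixel columns grow to the right and rows downward; lengths in mm; the calibration is good to about 2 mm. A picture is of the moment at which its call begins. camera_model takes no time and is no camera call.
- close_job(): hands the job in; it is judged then, once.
Trained networks look in the newest picture that a camera, given by its name, has taken for a name from the list of things; names that differ only in an ending like _2 or _b are one class to them, and where a whole thing is asked for, a point or a joint stands for the part that bears it (a point fixed in the world has none). Each returns a list of dicts, best first, with "confidence" (0 to 1); they miss things now and then, are a little off and sometimes report something else, mostly with a low value. They report only what shows in the picture. A call takes as long as a camera call. They do not tell look-alikes from the thing itself.
- look_for(target, camera): "xyz" ([x, y, z] in mm, in the coordinates of the camera as it stood for that picture, good to about 4 mm: the middle of the surface that is visible of it).
- outline_of(target, camera): "mask" (400x640 bool, what is visible of it).
- pinpoint(target, camera): "xyz" ([x, y, z] in mm, in the coordinates of the camera as it stood for that picture, good to about 4 mm: a listed point, or the origin of a listed thing).
The state is a dict: "t": time; "qpos": joint angles; "qvel": joint speeds; "joint_torque": joint torques, N m; "ee_pos": TCP position; "orientation": TCP orientation; "ft_force": force on the tool from outside, world axes, zero at the start; "moment": the same for the moment, N m; "width": finger opening in mm; "grasp_force": force on a finger pad.
Only numpy, scipy, OpenCV 4.12 (cv2) and the standard library are available. Lean on these libraries where they do the work, as an engineer would, in place of code of your own. Each camera call takes 0.05 s, during which the arm holds its last target. There are 200 camera calls.

TASK

One jar on the spice carousel stands open: pluck the stopper that fits it from the drying tray and set it fully home in that jar before you turn anything, so that nothing spills. Then take the carousel by its centre knob and turn it gently until that jar stands in the middle of the open front, the side without the steel guard. The turntable runs freely, so finish holding the knob in a firm grip, with the carousel still, for me to lift the jar out; leave the other stoppers and the things round about where they are.

Things in the scene. Friction and masses are not known exactly. Their poses are not given: they have to be found in the camera images.
- carousel: fixed round wooden plinth of the spice carousel, 242 mm across; origin at its centre on the worktop. A curved steel guard (radius 117 mm, top 97 mm above the worktop) stands round its rear 210 degrees, centred on its own +x axis; its own -x axis points out through the middle of the open front
- turntable: wooden turntable, 214 mm across, with six jars fixed on it at 75 mm radius, a centre post and knob; no jar rises over 139 mm. Origin on the upright turning axis, at worktop level. Turns either way without a stop, light friction (0.05 N m). Its own -x axis points from the post to the open jar: its x axis along the carousel's x axis means that this jar is in the middle of the front
- knob: round wooden centre knob on top of the post, fixed to the turntable, on the turning axis: 33 mm across; origin at the centre of its underside, 168 mm above the worktop; top 209 mm above the worktop, upright sides from 182 to 196 mm
- jar_mouth (a point): centre of the open jar's mouth in the plane of its rim, 139 mm above the worktop: white ceramic jar, 45 mm across, 106 mm high, round mouth about 30 mm wide inside and 43 mm outside, the only jar without a cap. The others: four dark-capped spice jars 105 mm high and a shaker of 90 mm
- tray: fixed grey drying tray, 184 x 68 mm at its foot, 16 mm high, with three round pockets 42 mm wide and 9 mm deep in a row 56 mm apart along its own x axis; origin under its centre. Behind it a tall dark cabinet door stands upright at x = 0.68 m, from y = -0.14 to 0.15; wall cupboards begin 0.49 m above the worktop to the left of y = 0.29
- stopper_medium: the stopper that fits, the middle-sized of three turned wooden ones: a tapered plug 16 mm high (21 mm across at the foot, 27 mm from 12 mm up), a flange 39 mm across from 16 to 21 mm, a round knob 19 mm across from 21 to 45 mm. Origin at the centre of its foot, z up; the foot stands 7 mm above the worktop in a pocket. Home: flange on the jar's rim, origin 16 mm below the mouth. 25 g
- stopper_small: small stopper of the same shape and height in another pocket: flange 25 mm, knob 13 mm across; it would fall through the jar's mouth
- stopper_large: large stopper of the same shape and height in another pocket: flange 51 mm, plug 37 mm, knob 25 mm across; it does not enter the jar
- striped_mug: striped mug to the left of the tray, 79 x 114 x 96 mm, a bystander; origin under its centre
- lemon: lemon, 72 x 57 x 58 mm, a bystander; origin under its centre
- teaspoon: teaspoon lying on the worktop, 130 mm long, a bystander; origin under its centre
Not all that is in view belongs to the job. What is shaped like the stopper_medium but purple is not meant.

How it is judged (in metres and radians):
On the way, in this order (a step that is already met when the one before it is completed fails the run):
1. the fitting stopper is lifted out of its pocket (height (world z) of stopper_medium above 0.05 m), for 0.1 s.
2. it sits fully home in the open jar and the fingers have let it go (horizontal distance between stopper_medium and jar_mouth below 0.004 m and z of stopper_medium in the frame of jar_mouth between -0.02 and -0.0125 m and angle between stopper_medium's own z axis and vertical below 0.1 rad and contact force between the fingers and stopper_medium below 0.2 N), for 0.3 s.
At the end, for the whole second after the job is handed in: The medium stopper is home and upright in the jar (flange within 3 mm of the rim), the jar within 13 mm (10 degrees) of the middle of the open front, the turntable still (under 0.08 rad/s) and its knob gripped by the fingers with over 5 N, the stopper not touched (all of step 2 and y of jar_mouth in the frame of carousel between -0.013 and 0.013 m and x of jar_mouth in the frame of carousel below -0.05 m and angular speed of turntable below 0.08 rad/s and contact force between the fingers and knob above 5 N); the arm keeps its last pose, push and grip.
It fails at once if the carousel is turned (the open jar moved more than 35 mm) before the stopper is home (distance of jar_mouth from where it was at the start of the episode above 0.035 m and distance between stopper_medium and jar_mouth above 0.025 m).
It fails at once if the carousel is whirled round (over 3 rad/s) (angular speed of turntable above 3 rad/s).
It fails at once if another stopper is moved more than 30 mm (distance of any of stopper_small, stopper_large from where it was at the start of the episode above 0.03 m).
It fails at once if the mug, lemon or teaspoon is moved more than 40 mm (distance of any of striped_mug, lemon, teaspoon from where it was at the start of the episode above 0.04 m).
It also fails if it takes over 58 s, if anything falls off the work surface, if the arm or the gripper's body presses on something with over 40 N, if the wrist force passes 120 N, or if a joint passes its speed limit or range.

## Working session

There is one attempt and no reset: what is moved stays moved. The work goes in short steps, Python scripts to look and compute and a shell command to move; the robot and the scene stay as the last step left them, time stands still between calls to the robot, and variables do not carry over. Pictures are saved under pics/ and viewed, at most 10 in all, crops included, and the job is handed in when it is done.

```bash
mkdir -p pics
cat > h.py <<'E'
import numpy as np, cv2
from scipy.spatial.transform import Rotation as R
from workcell import *
def Rm(o):
    o=np.array(o,float)
    return o if o.shape==(3,3) else (R.from_rotvec(o).as_matrix() if o.size==3 else R.from_quat(o).as_matrix())
def w(p,cam):
    m=camera_model(cam); return Rm(m["orientation"])@np.array(p)+np.array(m["origin"])
def ray(uv,cam):
    m=camera_model(cam); K=np.array([[m["fx"],0,m["cx"]],[0,m["fy"],m["cy"]],[0,0,1]])
    n=cv2.undistortPoints(np.array([[uv]],float),K,np.array(m["dist_coeffs"],float))[0,0]
    return np.array(m["origin"]),Rm(m["orientation"])@np.array([n[0],n[1],1])
def proj(P,cam):
    m=camera_model(cam); K=np.array([[m["fx"],0,m["cx"]],[0,m["fy"],m["cy"]],[0,0,1]])
    Rw=Rm(m["orientation"]); P=(np.atleast_2d(P)-np.array(m["origin"]))@Rw
    return cv2.projectPoints(P,np.zeros(3),np.zeros(3),K,np.array(m["dist_coeffs"],float))[0][:,0]
def onz(uv,cam,z):
    o,d=ray(uv,cam); return o+d*(z-o[2])/d[2]
def tri(uva,ca,uvb,cb):
    A=np.zeros((3,3));b=np.zeros(3)
    for uv,c in((uva,ca),(uvb,cb)):
        o,d=ray(uv,c);d=d/np.linalg.norm(d);M=np.eye(3)-np.outer(d,d);A+=M;b+=M@o
    return np.linalg.solve(A,b)
E
python3 - <<'E'
from h import *
np.set_printoptions(precision=1,suppress=True)
for c in("scene","top"):
    cv2.imwrite(f"pics/{c}0.png",get_image(c)[:,:,::-1]); print(c,camera_model(c))
    for t in("carousel","turntable","knob","jar_mouth","tray","stopper_medium","stopper_small","stopper_large","striped_mug","lemon","teaspoon"):
        for r in pinpoint(t,c)[:3]:
            p=w(r["xyz"],c);print(t,c,p,proj(p,c)[0],round(r["confidence"],2))
print(get_obs(),tip_extent)
E
```

```text
scene {'fx': 432.2443519863989, 'fy': 432.2443519863989, 'cx': 318.7920099170859, 'cy': 200.43102203051723, 'dist_coeffs': array([0., 0., 0., 0., 0.]), 'origin': array([-298.6, -559.4,  821. ]), 'orientation': array([-1.9,  1.2, -0.6])}
carousel scene [ 520.  -314.8   -2.8] [370.2 253.8] 0.95
turntable scene [ 525.9 -318.4    0.4] [372.3 252. ] 0.95
turntable scene [624.7  45.8   2. ] [274.  197.9] 0.27
knob scene [ 520.6 -318.5  171.8] [376.1 202.8] 0.45
knob scene [442.6  12.5   8.9] [251.6 234.1] 0.28
jar_mouth scene [ 594.9 -285.3  142.8] [372.8 192.8] 0.62
tray scene [439.7  12.9   3.3] [251.1 236.1] 0.68
stopper_medium scene [402.7 115.5   0.2] [213.5 234.7] 0.67
stopper_medium scene [385.1  21.2   9. ] [237.4 245.9] 0.42
stopper_medium scene [626.4  49.1   1.2] [273.4 197.5] 0.2
stopper_small scene [ 521.6 -313.6   -1.1] [370.1 252.8] 0.75
stopper_small scene [443.   14.2  10.9] [251.  233.2] 0.62
stopper_large scene [497.3  14.4  11.1] [261.1 221.9] 0.55
striped_mug scene [595.4 248.7  -2.8] [216.  188.4] 0.61
teaspoon scene [625.3  47.8   3. ] [273.6 197.4] 0.41
top {'fx': 3
[... 783 characters left out ...]
rge top [495.3  13.1   9.1] [272.7 208.2] 0.8
striped_mug top [589.9 246.2  -2.4] [196.9 176.9] 0.71
lemon top [ 579.5 -543.8    2.2] [457.1 182.1] 0.79
teaspoon top [620.3  44.6  -0.9] [263.7 167.6] 0.59
teaspoon top [ 519.4 -319.6    2.1] [383.3 201.3] 0.56
teaspoon top [589.1 246.6  -0.6] [196.6 177.1] 0.55
{'t': 1.2, 'qpos': array([-1.2,  0.4,  1.6, -0. ,  1.1, -0. ]), 'qvel': array([-0.,  0., -0.,  0., -0.,  0.]), 'joint_torque': array([  0. , -54.5, -27.4,   0.1,   0. ,   0. ]), 'ee_pos': array([ 250.2, -572.7,  239.7]), 'orientation': array([ 3.1,  0.6, -0. ]), 'ft_force': array([ 0.5, -0.2,  0.1]), 'moment': array([-0.,  0., -0.]), 'grasp_force': 0.0, 'width': 87.38970324545458} 17.0
```

View pics/scene0.png

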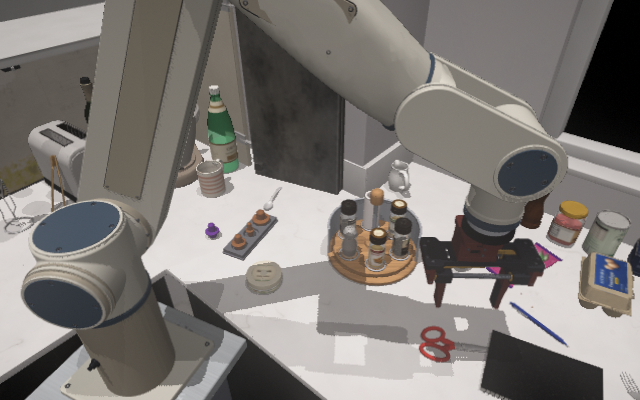

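View pics/top0.png

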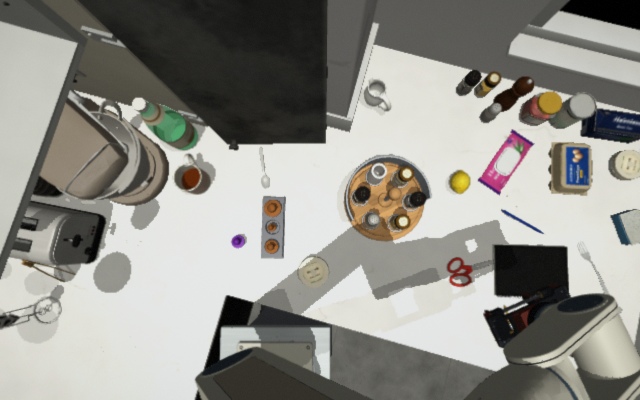

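The scene picture shows the tray at (251,235) and the carousel at (372,245). In the top picture the tray pockets are at (273,208), (273,227) and (272,246), with a purple look-alike at (239,241). The open white jar is at (378,171). I'll confirm the stopper in an enlarged crop.

Run:
```python
from h import *
t=cv2.imread("pics/top0.png")
a=cv2.resize(t[190:265,225:300],(400,400),interpolation=cv2.INTER_CUBIC)
b=cv2.resize(t[145:250,337:442],(400,400),interpolation=cv2.INTER_CUBIC)
s=cv2.imread("pics/scene0.png")
c=cv2.resize(s[200:265,200:300],(400,260)[:2],interpolation=cv2.INTER_CUBIC); c=cv2.resize(s[200:250,215:290],(300,200),interpolation=cv2.INTER_CUBIC)
d=cv2.resize(s[180:285,320:430],(300,200),interpolation=cv2.INTER_CUBIC)
o=np.vstack([np.hstack([a,b]),np.hstack([c,d,np.zeros((200,200,3),np.uint8)])])
cv2.imwrite("pics/crop1.png",o)
```

```text
(no output)
```

View pics/crop1.png

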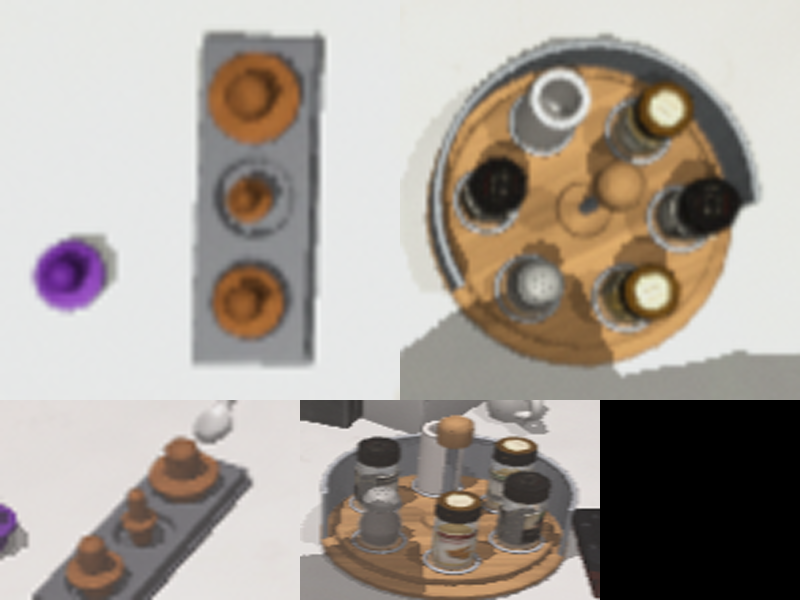

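In the crop the orange stoppers are at top pixels (273,208) large, (272,227) small in its oversized pocket and (272,246) mid-sized; the purple one at (239,241) is a decoy. The one meant is (272,246): wooden, with the middle flange size. The guard ends are near (430,196) and (353,221), and the open jar's ring is at (378,171).

Run:
```python
from h import *
np.set_printoptions(precision=1,suppress=True)
t=cv2.imread("pics/top0.png"); s=cv2.imread("pics/scene0.png")
def blob(img,lo,hi,box):
    x0,y0,x1,y1=box; h=cv2.cvtColor(img[y0:y1,x0:x1],cv2.COLOR_BGR2HSV)
    m=cv2.inRange(h,lo,hi); c=max(cv2.findContours(m,0,2)[0],key=cv2.contourArea)
    (x,y),r=cv2.minEnclosingCircle(c); M=cv2.moments(c)
    return np.array([x+x0,y+y0]),r,np.array([M["m10"]/M["m00"]+x0,M["m01"]/M["m00"]+y0]),cv2.boundingRect(c)
for n,y0,y1 in(("L",196,219),("S",219,236),("M",236,258)):
    c,r,cm,bb=blob(t,(3,90,40),(22,255,255),(255,y0,292,y1)); print(n,c,r,cm,onz(cm,"top",26),"diam",2*r/388.6*1145)
c,r,cm,bb=blob(s,(3,90,40),(22,255,255),(222,230,250,256)); print("scene M",c,cm,bb, onz(cm,"scene",30))
ct=blob(t,(3,90,40),(22,255,255),(255,236,292,258))[2]; print("tri M",tri(ct,"top",cm,"scene"))
# mouth ring
c,r,cm,bb=blob(t,(0,0,205),(180,40,255),(366,158,391,184)); print("mouth",c,r,cm,bb,onz(c,"top",139), 2*r/388.6*1032)
# knob
c,r,cm,bb=blob(t,(3,60,40),(25,255,255),(386,186,402,202)); print("knob",c,r,onz(c,"top",200))
for k in("knob","jar_mouth"):
  for cam in("top","scene"):
    for q in outline_of(k,cam)[:1]:
        ys,xs=np.nonzero(q["mask"]); print(k,cam,q["confidence"],xs.min(),xs.max(),ys.min(),ys.max(),xs.mean(),ys.mean(),len(xs))
# carousel guard
for uv in((430.2,196.2),(352.8,221.1)):print("guard",onz(uv,"top",97))
# plinth/turntable outline
for cam in("top","scene"):
  for q in pinpoint("jar_mouth",cam)[:1]: print(w(q["xyz"],cam))
o=get_obs();print(Rm(o["orientation"]),o["ee_pos"])
```

```text
L [272.3 207.7] 8.579336166381836 [272.2 207.8] [495.3  12.5  26. ] diam 50.557590892986106
S [271.2 226.9] 4.237270355224609 [271.3 227.1] [438.4  13.8  26. ] diam 24.970018305363755
M [271. 246.] 6.708303928375244 [271.1 246. ] [383.2  13.1  26. ] diam 39.531693247502076
scene M [238.1 240.7] [237.3 241.2] (10, 4, 14, 13) [382.8  17.1  30. ]
tri M [382.2  14.   31.7]
mouth [378.8 170.5] 7.3471598625183105 [378.8 170.5] (6, 6, 15, 14) [ 589.2 -287.6  139. ] 39.0235150700921
knob [393.5 193.5] 10.606701850891113 [ 520.  -315.7  200. ]
knob top 0.49 450 469 172 192 459.6708463949843 182.0909090909091 319
knob scene 0.66 370 382 188 205 375.93650793650795 196.37566137566137 189
jar_mouth scene 0.93 331 412 188 276 372.983755559853 237.0545349062077 5171
guard [ 525.3 -435.8   97. ]
guard [ 454.4 -220.6   97. ]
[ 590.4 -285.9  142. ]
[ 594.9 -285.3  142.8]
[[ 0.9  0.4  0. ]
 [ 0.4 -0.9  0. ]
 [ 0.   0.  -1. ]] [ 250.2 -572.7  239.7]
```

```bash
cat > plan.py <<'E'
import sys
from h import *
def plan(*targets):
    o=get_obs();Rt=Rm(o["orientation"]);p=np.array(o["ee_pos"])
    print("t",round(o["t"],2),"p",p.round(1),"psi",round(np.degrees(np.arctan2(Rt[1,0],Rt[0,0])),2),"tilt",np.degrees(np.arccos(-Rt[2,2])).round(2),"q6",o["qpos"][5].round(2),"w",round(o["width"],1),"F",np.round(o["ft_force"],1),"g",round(o["grasp_force"],1))
    for t in targets: print(t,(Rt.T@(np.array(t)-p)/200).round(3))
if __name__=="__main__": plan(*[tuple(map(float,a.split(","))) for a in sys.argv[1:]])
E
python3 plan.py 383,13,240
```

```text
t 1.5 p [ 250.2 -572.7  239.7] psi 23.59 tilt 0.0 q6 -0.02 w 87.7 F [-0.3  0.5  0.2] g 0.0
(383.0, 13.0, 240.0) [ 1.781e+00 -2.418e+00 -2.000e-03]
```

```bash
python3 -m jog '.15 -.2 0 0 0 0 0;.3 -.4 0 0 0 0 0;.45 -.6 0 0 0 0 0;.59 -.8 0 0 0 0 0;.59 -.8 0 0 0 0 0'; python3 -m jog '.15 -.2 0 0 0 0 0;.3 -.4 0 0 0 0 0;.45 -.6 0 0 0 0 0;.59 -.8 0 0 0 0 0;.59 -.8 0 0 0 0 0'; python3 plan.py 383,13,100 383,13,48
```

```text
t: 2.0
ee_pos: [294.0, -373.7, 239.3]
orientation: [-3.071, -0.647, 0.001]
ft_force: [0.5, -0.9, -0.8]
width: 51.4
grasp_force: 0.0
t: 2.5
ee_pos: [338.8, -181.0, 239.8]
orientation: [-3.072, -0.651, -0.0]
ft_force: [-0.2, 0.2, 0.9]
width: 43.7
grasp_force: 0.0
t 2.5 p [ 338.8 -181.   239.8] psi 23.93 tilt 0.06 q6 0.63 w 43.7 F [-0.2  0.2  0.9] g 0.0
(383.0, 13.0, 100.0) [ 0.595 -0.796  0.7  ]
(383.0, 13.0, 48.0) [ 0.595 -0.796  0.96 ]
```

```bash
python3 -m jog '.15 -.2 0 0 0 0 0;.3 -.4 0 0 0 0 0;.45 -.6 .1 0 0 0 0;.595 -.8 .3 0 0 0 0;.595 -.8 .5 0 0 0 0;.595 -.8 .7 0 0 0 0;.595 -.8 .7 0 0 0 0;.595 -.8 .7 0 0 0 0'; python3 plan.py 383,13.5,48;python3 - <<'E'
from h import *
a=get_image("top")[200:275,235:310,::-1];b=get_image("scene")[185:260,200:300,::-1]
o=np.hstack([cv2.resize(a,(400,400),interpolation=2),cv2.resize(b,(400,400),interpolation=2)]);cv2.imwrite("pics/g1.png",o)
o=get_obs();print(proj([o["ee_pos"]+np.array([0,0,-17])],"scene"),proj([o["ee_pos"]],"top"))
E
```

```text
t: 3.3
ee_pos: [383.5, 8.6, 99.7]
orientation: [-3.075, -0.641, 0.003]
ft_force: [-0.1, 0.4, 1.0]
width: 44.0
grasp_force: 0.0
t 3.3 p [383.5   8.6  99.7] psi 23.56 tilt 0.13 q6 1.15 w 44.0 F [-0.1  0.4  1. ] g 0.0
(383.0, 13.5, 48.0) [ 0.008 -0.023  0.258]
[[237.94331932 226.1233105 ]] [[268.99730736 245.87362317]]
```

View pics/g1.png

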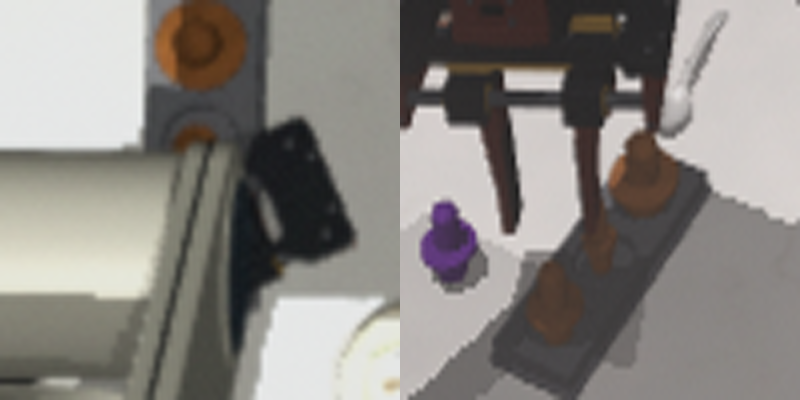

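The crop shows the tip pair centred at (550,225), above the medium stopper at (555,300). That is consistent with the plan, so I descend and grip.

```bash
python3 -m jog '.008 -.023 0 0 0 0 0;.008 -.023 .09 0 0 0 0;.008 -.023 .18 0 0 0 0;.008 -.023 .25 0 0 0 0;.008 -.023 .26 0 0 0 0;.008 -.023 .26 0 0 0 0;.008 -.023 .26 0 0 0 .4;.008 -.023 .26 0 0 0 1'; python3 -m jog '0 0 0 0 0 0 1;0 0 0 0 0 0 1;0 0 0 0 0 0 1'; python3 plan.py 383,13.5,48
```

```text
t: 4.2
ee_pos: [383.7, 14.1, 48.6]
orientation: [3.075, 0.642, 0.003]
ft_force: [0.4, -0.4, -0.2]
width: 31.4
grasp_force: 0.0
t: 4.5
ee_pos: [383.4, 14.1, 48.0]
orientation: [3.075, 0.642, 0.001]
ft_force: [-1.0, -0.2, 7.5]
width: 18.0
grasp_force: 30.0
t 4.5 p [383.4  14.1  48. ] psi 23.59 tilt 0.05 q6 1.16 w 18.0 F [-1.  -0.2  7.5] g 30.0
(383.0, 13.5, 48.0) [-0.003  0.002  0.   ]
```

```bash
python3 -m jog '0 0 -.1 0 0 0 1;0 0 -.2 0 0 0 1;0 0 -.4 0 0 0 1;0 0 -.6 0 0 0 1;0 0 -.8 0 0 0 1;0 0 -.95 0 0 0 1;0 0 -.95 0 0 0 1'; python3 plan.py 486,-137,238 589,-287,238
```

```text
t: 5.2
ee_pos: [385.3, 14.1, 241.2]
orientation: [3.074, 0.642, 0.012]
ft_force: [0.3, 1.4, -0.2]
width: 17.8
grasp_force: 30.0
t 5.2 p [385.3  14.1 241.2] psi 23.6 tilt 0.45 q6 1.16 w 17.8 F [ 0.3  1.4 -0.2] g 30.0
(486.0, -137.0, 238.0) [0.159 0.894 0.02 ]
(589.0, -287.0, 238.0) [0.331 1.787 0.024]
```

```bash
python3 -m jog '.04 .2 0 0 0 0 1;.08 .4 0 0 0 0 1;.12 .6 0 0 0 0 1;.16 .8 0 0 0 0 1;.16 .9 0 0 0 0 1;.16 .9 0 0 0 0 1'; python3 -m jog '.04 .2 0 0 0 0 1;.08 .4 0 0 0 0 1;.12 .6 0 0 0 0 1;.15 .7 0 0 0 0 1;.17 .8 0 0 0 0 1;.17 .887 0 0 0 0 1;.17 .887 0 0 0 0 1;.17 .887 0 0 0 0 1'; python3 plan.py 589.5,-287,200
python3 - <<'E'
from h import *
t=get_image("top");s=get_image("scene")
a=t[130:210,340:420,::-1];b=s[140:240,320:420,::-1]
o=np.hstack([cv2.resize(a,(400,500),interpolation=2),cv2.resize(b,(400,500),interpolation=2)]);cv2.imwrite("pics/g2.png",o)
p=get_obs()["ee_pos"];print(proj([p,p-[0,0,41.]],"scene"),proj([p],"top"))
for c in("scene","top"):
  for q in pinpoint("stopper_medium",c)[:4]+pinpoint("jar_mouth",c)[:2]:print(c,w(q["xyz"],c).round(1),round(q["confidence"],2))
E
```

```text
t: 5.8
ee_pos: [484.7, -139.9, 236.0]
orientation: [-3.075, -0.638, 0.002]
ft_force: [-0.6, -0.2, -0.5]
width: 18.1
grasp_force: 30.0
t: 6.6
ee_pos: [585.6, -285.7, 236.4]
orientation: [-3.073, -0.642, 0.003]
ft_force: [-0.4, -0.8, -0.2]
width: 18.1
grasp_force: 30.0
t 6.6 p [ 585.6 -285.7  236.4] psi 23.6 tilt 0.15 q6 0.69 w 18.1 F [-0.4 -0.8 -0.2] g 30.0
(589.5, -287.0, 200.0) [0.016 0.014 0.182]
[[374.17973622 164.3909541 ]
 [373.0937842  177.96003712]] [[383.57163116 164.87608458]]
scene [402.  113.4   1.5] 0.6
scene [ 589.2 -281.6  196.3] 0.58
top [395.5 108.9  -2.6] 0.46
```

View pics/g2.png

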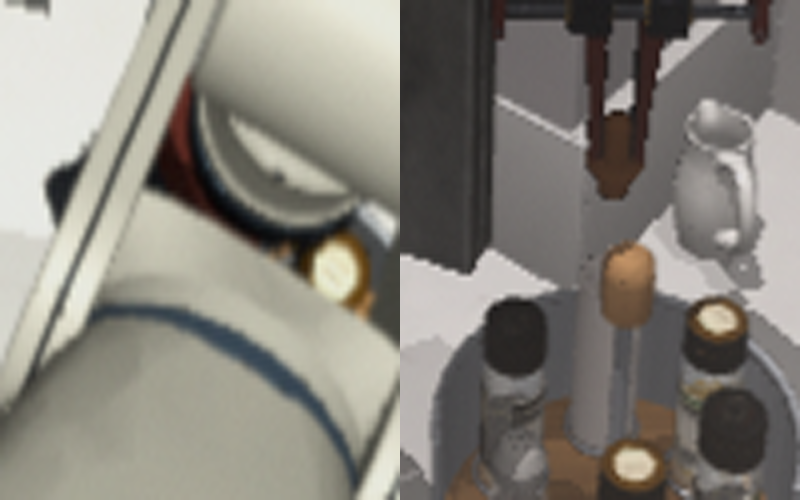

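The scene crop shows the stopper held upright, foot at (373,179) against a predicted (373,178). Next I check the mouth estimate by overlaying the projected rim on the first pictures.

Run:
```python
from h import *
def ov(f,cam,x0,y0,n):
    k=400/n;I=cv2.resize(cv2.imread(f)[y0:y0+n,x0:x0+n],(400,400),interpolation=cv2.INTER_CUBIC)
    a=np.linspace(0,6.283,60)
    for c,r,z,col in(((589.2,-287.6),21.5,139,(0,0,255)),((589.2,-287.6),15,139,(0,255,0)),((589.2,-287.6),22.5,60,(255,0,0)),((520,-319),16.5,196,(0,0,255)),((520,-319),117,97,(255,0,255)),((520,-319),121,15,(255,255,0))):
        P=np.c_[c[0]+r*np.cos(a),c[1]+r*np.sin(a),0*a+z]
        q=((proj(P,cam)+.5-[x0,y0])*k).round().astype(int); cv2.polylines(I,[q],True,col,1)
    return I
A=ov("pics/top0.png","top",340,150,100)
B=ov("pics/scene0.png","scene",320,175,110)
cv2.imwrite("pics/ov.png",np.hstack([A,B]))
```

```text
(no output)
```

View pics/ov.png

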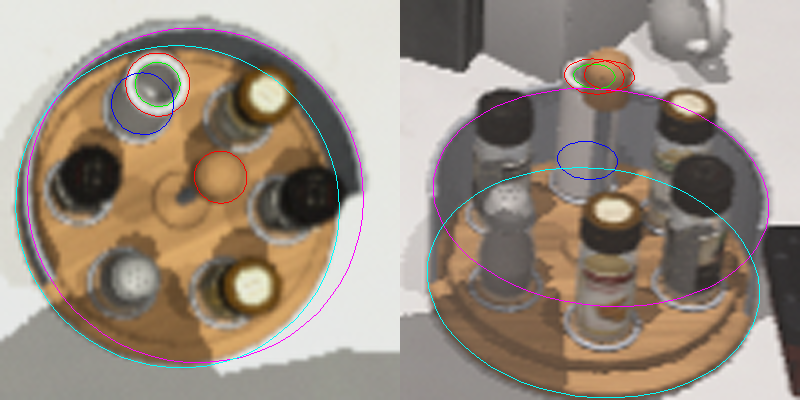

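Top view: the rim fits within about 1 px. In the scene view the jar's left edge (≈556 in the crop) lies about 1 px left of the projection (565). I'll measure the edges numerically.

Run:
```python
from h import *
np.set_printoptions(precision=2,suppress=True,linewidth=150)
s=cv2.imread("pics/scene0.png").astype(int).sum(2)//3
for v in(190,193,196,200,204,208,212,216):print(v,s[v,358:386])
a=np.linspace(0,6.283,200)
for z in(60,80,100,120,139):
    for c in((589.2,-287.6),(589.2,-284.6)):
        P=np.c_[c[0]+22.5*np.cos(a),c[1]+22.5*np.sin(a),0*a+z];q=proj(P,"scene");print(z,c,q[:,0].min(),q[:,0].max(),"row",q[:,1].mean())
t=cv2.imread("pics/top0.png").astype(int).sum(2)//3
print(t[161:181,368:390])
# ring edge fit in top: grey-weighted ellipse fit on upsampled threshold
g=cv2.resize(cv2.imread("pics/top0.png")[155:187,362:394],None,fx=8,fy=8,interpolation=cv2.INTER_CUBIC);g=cv2.cvtColor(g,cv2.COLOR_BGR2GRAY)
for th in(180,195,210):
    for c in cv2.findContours((g>th).astype(np.uint8),cv2.RETR_CCOMP,2)[0]:
        if cv2.contourArea(c)>2500:
            e=cv2.fitEllipse(c);uv=(np.array(e[0])+.5)/8-.5+[362,155];print(th,uv,np.array(e[1])/8*1032/388.6,onz(uv,"top",139))
```

```text
190 [124 126 127 127 128 127 126 119 116 114 123 128 123 128 128 141 146 149 152 154 151 147 142 138 145 200 218 218]
193 [123 124 124 125 126 125 118 165 218 191 152 146 120 116 127 138 145 148 152 155 152 146 139 130 120 145 202 218]
196 [140 124 121 123 123 128 119 181 222 195 144 117  94  91  99 107 114 101 112 120 123 121 116 107  94 129 200 219]
200 [ 84  86  92  95  95  97 119 136 146 150 150 133  97  87  90  92  94  92  93  94  94  92  87  82  79  89  92 102]
204 [102  99 102 104 105 109 126 137 143 147 148 153 154 142 117  94  87  86  87  86  86  84  82  89 103 108 107 108]
208 [104 104 103 103 104 113 130 140 144 147 149 152 151 151 151 114  89  91  92  96 116 117 110 109 108 107 108 107]
212 [104 104 103 104 105 120 134 141 146 148 150 152 151 151 150 108  87  92  92 100 115 111 108 108 108 107 107 107]
216 [103 103 103 105 107 124 136 143 146 149 151 151 152 150 137 113 106 104  94 101 116 103  94  94 102 106 106 107]
60 (589.2, -287.6) 362.74643857936184 379.18674456014946 row 218.40084464858438
60 (589.2, -284.6) 361.72621301540613 378.14818357942033 row 218.10988881537
[... 2296 characters left out ...]
09 111 112 114 116 123 124 127 122 123 133 155 157 143 138 138 139 139]
 [102 105 107 110 111 111 113 112 112 112 112 110 112 132 146 158 158 144 140 140 140 124]]
180 [378.92 170.55] [39.67 41.82] [ 589.07 -287.86  139.  ]
180 [378.74 170.51] [29.44 30.92] [ 589.18 -287.37  139.  ]
180 [368.85 155.06] [15.41 71.58] [ 631.26 -260.89  139.  ]
195 [378.82 170.55] [38.54 40.39] [ 589.06 -287.59  139.  ]
195 [378.72 170.53] [30.65 31.89] [ 589.12 -287.32  139.  ]
195 [369.79 156.61] [21.46 28.2 ] [ 627.03 -263.41  139.  ]
210 [378.77 170.53] [37.23 38.92] [ 589.11 -287.44  139.  ]
210 [378.71 170.53] [32.09 33.03] [ 589.1  -287.29  139.  ]
210 [362.9  156.75] [19.47 64.68] [ 626.5 -244.8  139. ]
```

Edge fits from both views agree: the mouth is at about (589.1, -287.4). Align and descend.

```bash
python3 -m jog '.016 .015 0 0 0 0 1;.016 .015 .09 0 0 0 1;.016 .015 .18 0 0 0 1;.016 .015 .18 0 0 0 1;.016 .015 .18 0 0 0 1'; python3 plan.py 589.4,-287.2,180 589.4,-287.2,164
```

```text
t: 7.4
ee_pos: [590.8, -288.5, 201.7]
orientation: [-3.075, -0.642, 0.0]
ft_force: [0.2, 1.1, 1.2]
width: 18.1
grasp_force: 30.0
t 7.4 p [ 590.8 -288.5  201.7] psi 23.59 tilt 0.02 q6 0.69 w 18.1 F [0.2 1.1 1.2] g 30.0
(589.4, -287.2, 180.0) [-0.004 -0.009  0.109]
(589.4, -287.2, 164.0) [-0.004 -0.009  0.189]
```

```bash
python3 -m jog '-.003 -.007 .03 0 0 0 1;-.003 -.007 .06 0 0 0 1;-.003 -.007 .09 0 0 0 1;-.003 -.007 .11 0 0 0 1;-.003 -.007 .11 0 0 0 1'; python3 plan.py 589.4,-287.2,164
```

```text
t: 7.9
ee_pos: [589.2, -287.3, 178.8]
orientation: [-3.074, -0.642, 0.002]
ft_force: [-0.1, 0.2, -0.3]
width: 18.0
grasp_force: 30.0
t 7.9 p [ 589.2 -287.3  178.8] psi 23.59 tilt 0.08 q6 0.69 w 18.0 F [-0.1  0.2 -0.3] g 30.0
(589.4, -287.2, 164.0) [0.001 0.    0.074]
```

Foot is about 1 mm inside the rim with no force. Continue slowly.

```bash
python3 -m jog '0 0 .015 0 0 0 1;0 0 .03 0 0 0 1;0 0 .03 0 0 0 1'; python3 -m jog '0 0 .01 0 0 0 1;0 0 .02 0 0 0 1;0 0 .03 0 0 0 1;0 0 .03 0 0 0 1'; python3 plan.py 589.4,-287.2,164
```

```text
t: 8.2
ee_pos: [589.4, -287.4, 173.3]
orientation: [-3.075, -0.642, 0.001]
ft_force: [0.0, -0.1, -0.2]
width: 18.0
grasp_force: 30.0
t: 8.6
ee_pos: [589.4, -287.3, 167.3]
orientation: [-3.075, -0.642, 0.001]
ft_force: [-0.2, -0.0, 0.5]
width: 18.1
grasp_force: 30.0
t 8.6 p [ 589.4 -287.3  167.3] psi 23.6 tilt 0.03 q6 0.69 w 18.1 F [-0.2 -0.   0.5] g 30.0
(589.4, -287.2, 164.0) [ 0.    -0.001  0.017]
```

```bash
python3 -m jog '0 0 .008 0 0 0 1;0 0 .014 0 0 0 1;0 0 .014 0 0 0 1'; python3 -m jog '0 0 .005 0 0 0 1;0 0 .01 0 0 0 1;0 0 .01 0 0 0 1'
```

```text
t: 8.9
ee_pos: [589.4, -287.4, 164.6]
orientation: [-3.075, -0.642, 0.0]
ft_force: [0.4, -0.5, -0.8]
width: 17.7
grasp_force: 30.0
t: 9.2
ee_pos: [589.9, -287.9, 164.1]
orientation: [3.074, 0.642, 0.001]
ft_force: [-2.2, -0.9, 6.2]
width: 17.9
grasp_force: 30.0
```

Contact at z = 164, just where home was predicted. Release, rise and look.

```bash
python3 -m jog '0 0 0 0 0 0 .5;0 0 0 0 0 0 .2;0 0 0 0 0 0 .2;0 0 0 0 0 0 .2;0 0 0 0 0 0 .2;0 0 0 0 0 0 .2'; python3 -m jog '0 0 -.05 0 0 0 .2;0 0 -.15 0 0 0 .2;0 0 -.3 0 0 0 .2;0 0 -.45 0 0 0 .2;0 0 -.5 0 0 0 .2;0 0 -.5 0 0 0 .2'; python3 plan.py 522,-318,262
python3 - <<'E'
from h import *
b=get_image("scene")[140:240,320:420,::-1]
cv2.imwrite("pics/g3.png",cv2.resize(b,(500,500),interpolation=2))
print(proj([[589.2,-287.4,144+24]],"scene"))
E
```

```text
t: 9.8
ee_pos: [589.5, -287.4, 162.7]
orientation: [-3.075, -0.642, 0.0]
ft_force: [0.8, -0.9, -0.4]
width: 34.9
grasp_force: 0.0
t: 10.4
ee_pos: [590.4, -287.9, 265.0]
orientation: [3.073, 0.642, 0.005]
ft_force: [-0.1, -0.2, 0.4]
width: 35.1
grasp_force: 0.0
t 10.4 p [ 590.4 -287.9  265. ] psi 23.6 tilt 0.22 q6 0.69 w 35.1 F [-0.1 -0.2  0.4] g 0.0
(522.0, -318.0, 262.0) [-0.374  0.001  0.014]
[[373.4894444 186.3647776]]
```

View pics/g3.png

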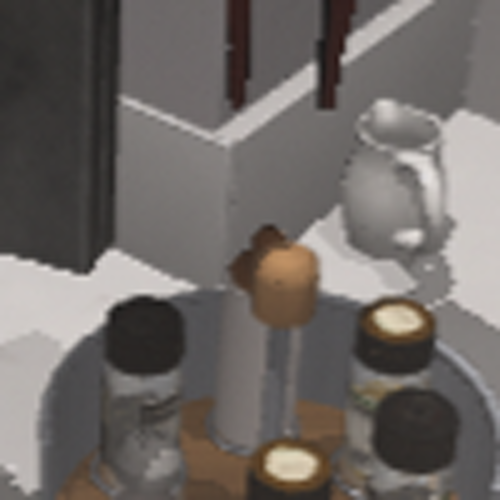

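The stopper's knob shows at (373,186), as predicted for home. Next, above the centre knob, pre-turning the wrist +45° about tool z so it has room for the roughly 174° turn.

```bash
python3 -m jog '-.1 0 0 0 0 .25 -.3;-.2 0 0 0 0 .5 -.3;-.3 0 0 0 0 .75 -.3;-.38 0 0 0 0 1 -.3;-.38 0 0 0 0 1 -.3'; python3 -m jog '0 0 0 0 0 .25 -.3;0 0 0 0 0 .5 -.3;0 0 0 0 0 .5 -.3;0 0 0 0 0 .5 -.3'; python3 plan.py 520.5,-318,230 520.5,-318,187
python3 - <<'E'
from h import *
b=get_image("scene")[140:240,320:420,::-1];cv2.imwrite("pics/g4.png",cv2.resize(b,(500,500),interpolation=2))
E
```

```text
t: 10.95
ee_pos: [517.7, -317.9, 260.9]
orientation: [-3.135, 0.18, 0.006]
ft_force: [-0.5, -0.1, -0.3]
width: 56.7
grasp_force: 0.0
t: 11.35
ee_pos: [520.1, -317.4, 262.0]
orientation: [-3.088, 0.574, 0.002]
ft_force: [-0.2, -0.7, 0.2]
width: 57.0
grasp_force: 0.0
t 11.35 p [ 520.1 -317.4  262. ] psi -21.07 tilt 0.07 q6 1.37 w 57.0 F [-0.2 -0.7  0.2] g 0.0
(520.5, -318.0, 230.0) [0.003 0.002 0.16 ]
(520.5, -318.0, 187.0) [0.003 0.002 0.375]
```

View pics/g4.png

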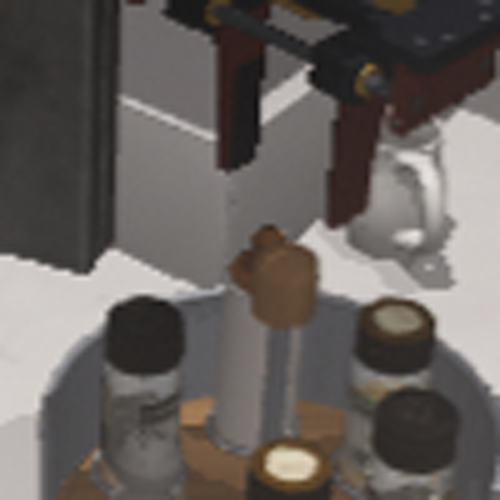

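Fingers at (240,165) and (345,220) straddle the knob at (285,285). Descend and grip.

```bash
python3 -m jog '.003 .002 .1 0 0 0 -.3;.003 .002 .2 0 0 0 -.3;.003 .002 .3 0 0 0 -.3;.003 .002 .375 0 0 0 -.3;.003 .002 .375 0 0 0 -.3;.003 .002 .375 0 0 0 0;.003 .002 .375 0 0 0 .2;.003 .002 .375 0 0 0 .4'; python3 -m jog '0 0 0 0 0 0 1;0 0 0 0 0 0 1;0 0 0 0 0 0 1;0 0 0 0 0 0 1';python3 plan.py
```

```text
t: 12.2
ee_pos: [520.9, -318.8, 189.0]
orientation: [3.086, -0.583, 0.003]
ft_force: [-0.4, -0.2, -0.6]
width: 36.2
grasp_force: 0.0
t: 12.6
ee_pos: [521.0, -318.4, 188.8]
orientation: [-3.087, 0.583, -0.003]
ft_force: [-0.4, 3.2, 5.2]
width: 32.0
grasp_force: 30.0
t 12.6 p [ 521.  -318.4  188.8] psi -21.4 tilt 0.09 q6 1.38 w 32.0 F [-0.4  3.2  5.2] g 30.0
```

```bash
python3 -m jog '0 0 0 0 0 -.05 1;0 0 0 0 0 -.13 1;0 0 0 0 0 -.25 1;0 0 0 0 0 -.4 1;0 0 0 0 0 -.6 1;0 0 0 0 0 -.75 1;0 0 0 0 0 -.9 1;0 0 0 0 0 -1 1'; python3 -m jog '0 0 0 0 0 -.1 1;0 0 0 0 0 -.23 1;0 0 0 0 0 -.36 1;0 0 0 0 0 -.5 1;0 0 0 0 0 -.65 1;0 0 0 0 0 -.8 1;0 0 0 0 0 -.92 1;0 0 0 0 0 -1 1';python3 plan.py
python3 - <<'E'
from h import *
for c in("top","scene"):
    for n in("jar_mouth","stopper_medium"):
        for q in pinpoint(n,c)[:2]:print(c,n,w(q["xyz"],c).round(1),round(q["confidence"],2))
E
```

```text
t: 13.4
ee_pos: [521.0, -318.6, 188.8]
orientation: [3.132, 0.24, 0.002]
ft_force: [0.6, 2.2, 5.1]
width: 32.3
grasp_force: 30.0
t: 14.2
ee_pos: [521.0, -318.8, 188.9]
orientation: [2.962, 1.041, 0.002]
ft_force: [1.7, 1.5, 5.0]
width: 32.1
grasp_force: 30.0
t 14.2 p [ 521.  -318.8  188.9] psi 38.73 tilt 0.12 q6 0.33 w 32.1 F [1.7 1.5 5. ] g 30.0
top stopper_medium [395.5 108.9  -2.6] 0.46
scene jar_mouth [ 591.2 -284.9  143.8] 0.65
scene stopper_medium [403.1 114.6  -1.1] 0.44
scene stopper_medium [ 592.4 -286.8  122.2] 0.41
```

```bash
python3 -m jog '0 0 0 0 0 -.1 1;0 0 0 0 0 -.23 1;0 0 0 0 0 -.36 1;0 0 0 0 0 -.5 1;0 0 0 0 0 -.65 1;0 0 0 0 0 -.8 1;0 0 0 0 0 -.92 1;0 0 0 0 0 -1 1';python3 -m jog '0 0 0 0 0 -.1 1;0 0 0 0 0 -.23 1;0 0 0 0 0 -.36 1;0 0 0 0 0 -.5 1;0 0 0 0 0 -.65 1;0 0 0 0 0 -.8 1;0 0 0 0 0 -.92 1;0 0 0 0 0 -1 1';python3 -m jog '0 0 0 0 0 -.1 1;0 0 0 0 0 -.23 1;0 0 0 0 0 -.36 1;0 0 0 0 0 -.5 1;0 0 0 0 0 -.65 1;0 0 0 0 0 -.8 1;0 0 0 0 0 -.92 1;0 0 0 0 0 -1 1'; python3 plan.py
python3 - <<'E'
from h import *
b=get_image("scene");a=get_image("top")
cv2.imwrite("pics/g5.png",np.hstack([cv2.resize(b[170:290,315:435,::-1],(400,400),interpolation=2),cv2.resize(a[140:260,330:450,::-1],(400,400),interpolation=2)]))
for c in("top","scene"):
    for n in("jar_mouth","stopper_medium"):
        for q in pinpoint(n,c)[:2]:print(c,n,w(q["xyz"],c).round(1),round(q["confidence"],2))
for th in(174,24+150): 
  r=np.radians(th);print(th,proj([[520.8+75*np.cos(r),-318.5+75*np.sin(r),168]],"scene"))
E
```

```text
t: 15.2
ee_pos: [521.2, -318.9, 188.8]
orientation: [2.591, 1.772, 0.002]
ft_force: [2.2, 1.4, 3.9]
width: 32.4
grasp_force: 30.0
t: 16.0
ee_pos: [521.5, -318.9, 188.9]
orientation: [2.044, 2.382, 0.001]
ft_force: [3.4, 1.0, 4.0]
width: 32.0
grasp_force: 30.0
t: 16.8
ee_pos: [521.7, -318.8, 188.9]
orientation: [1.358, 2.829, 0.0]
ft_force: [3.7, 2.1, 3.2]
width: 32.1
grasp_force: 30.0
t 16.8 p [ 521.7 -318.8  188.9] psi 128.73 tilt 0.19 q6 -1.24 w 32.1 F [3.7 2.1 3.2] g 30.0
top jar_mouth [590.2 244.6   0.7] 0.47
top stopper_medium [397.2 107.3  -3.1] 0.69
scene jar_mouth [ 451.8 -309.2  141.6] 0.96
scene stopper_medium [ 450.  -306.5  126.3] 0.47
scene stopper_medium [401.8 115.5   1.5] 0.43
174 [[362.21955    220.80963454]]
174 [[362.21955    220.80963454]]
```

View pics/g5.png

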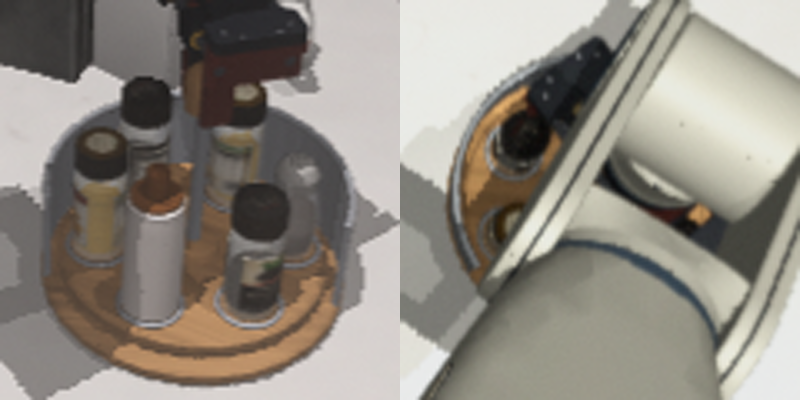

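The capped jar's stopper is at (362,221), exactly where 174° predicts. The guard bisector puts the front at about 198°, so I turn 24° more.

```bash
python3 -m jog '0 0 0 0 0 -.1 1;0 0 0 0 0 -.23 1;0 0 0 0 0 -.36 1;0 0 0 0 0 -.5 1;0 0 0 0 0 -.62 1;0 0 0 0 0 -.72 1;0 0 0 0 0 -.78 1;0 0 0 0 0 -.81 1';python3 -m jog '0 0 0 0 0 0 1;0 0 0 0 0 0 1;0 0 0 0 0 0 1;0 0 0 0 0 0 1'; python3 plan.py
python3 - <<'E'
from h import *
b=get_image("scene")[:,:,::-1]
def ov(I,cam,x0,y0,n):
    k=400/n;I=cv2.resize(I[y0:y0+n,x0:x0+n],(400,400),interpolation=cv2.INTER_CUBIC)
    L=lambda P,c:cv2.polylines(I,[((proj(P,cam)+.5-[x0,y0])*k).round().astype(int)],False,c,1)
    C=np.array([520.8,-318.5])
    P=lambda th,r,z:[*(C+r*np.array([np.cos(np.radians(th)),np.sin(np.radians(th))])),z]
    for th in(18.2-105,18.2+105):L([P(th,117,97),P(th,117,20)],(0,0,255))
    L([P(th,117,97) for th in np.arange(-86.8,123.3,5)],(255,0,255))
    L([P(198.2,85,33),P(198.2,121,33)],(0,255,0))
    L([P(198.2,75,168),P(198.2,75,139)],(255,0,0)); return I
cv2.imwrite("pics/g6.png",np.hstack([ov(b,"scene",315,170,120),ov(cv2.imread("pics/top0.png"),"top",330,140,120)]))
for q in pinpoint("jar_mouth","scene")[:1]:print(w(q["xyz"],"scene").round(1),q["confidence"])
E
```

```text
t: 17.9
ee_pos: [521.8, -318.7, 188.8]
orientation: [0.736, 3.051, -0.0]
ft_force: [5.7, 2.8, 5.5]
width: 32.2
grasp_force: 30.0
t: 18.3
ee_pos: [521.8, -318.7, 188.9]
orientation: [0.737, 3.05, -0.001]
ft_force: [5.6, 2.4, 4.3]
width: 32.1
grasp_force: 30.0
t 18.3 p [ 521.8 -318.7  188.9] psi 152.83 tilt 0.19 q6 -1.67 w 32.1 F [5.6 2.4 4.3] g 30.0
[ 456.3 -341.1  142.6] 0.98
```

View pics/g6.png

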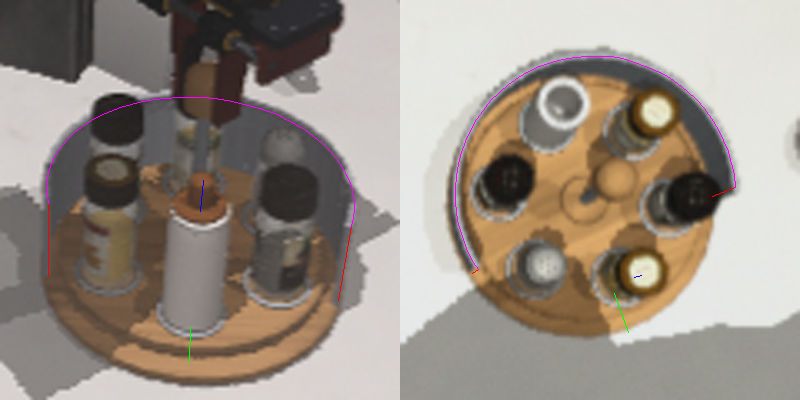

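The jar stands at the predicted front: stopper over the blue mark at (203,190), guard ends on the red marks in both views. The table is still and the grip reads 30 N, so I hand in.

```bash
python3 -c "
from workcell import *
print(close_job())"
```

```text
the job is handed in; nothing more can be done
None
```

The job is handed in, with no verdict shown: the medium stopper is home in the open jar, that jar stands at the middle of the open front by the cameras, and the still carousel's knob is held at 30 N.

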